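Load the condiment caddy and leave the look-alikes

TASK

Load the steel caddy for the dining table: stand the closed canister in its round cup, the stoppered cruet in its square cup and the snap-top box lengthwise in its oblong cup, and set the loose comb-shaped half of the wooden pot rest on the other half so that its slats go fully down between the matching slats, in the middle and ends about level. Set each thing down upright rather than dropping it, in any order, and leave the open canister and the unstoppered cruet where they stand.

Things in the scene. Friction and masses are not known exactly. Their poses are not given: they have to be found in the camera images.
- canister_mid (a point): Closed copper-coloured canister with a lid and a small knob on top: round, body 56 mm and lid 58 mm across (lid from 60 to 73 mm height), 81 mm tall over the 16 mm knob. Upright on the worktop. The point is on its axis, half-way up (40.5 mm above its underside).
- cruet_mid (a point): Square clear glass cruet closed with a round cork ball stopper: body 46 x 46 mm, 60 mm tall; 82 mm tall over the 21 mm stopper. Upright on the worktop. Point on its axis, half-way up (41 mm above its underside); x and y square to its flat sides.
- snap_box_mid (a point): Closed plastic snap-top box: white lid 64 mm (x) by 84 mm (y), the top 12 mm; clear body 60 x 80 mm; 58 mm tall in all; a small grey clip in the middle of each long side. Upright on the worktop. Point at its centre, half-way up (29 mm above its underside).
- comb_mid (a point): Upper half of a slatted wooden pot rest: three upright slats along its x, 90 mm long, 6 mm thick, 28 mm tall, at y = -28, 0, +28 mm, under a grip bar along its y: 14 mm thick (x), 72 mm long, from 28 to 70 mm height. Upright on the worktop. Point on its centre line, half-way up (35 mm above its underside). Half a turn leaves it the same.
- open_canister_mid (a point): Look-alike, does not belong: open copper-coloured canister without lid, 56 mm across, 62 mm tall, upright. Point on its axis half-way up. The six loose things and a small white bowl (64 mm across, 32 mm tall) stand in a row nearer the robot than the caddy, about 12 cm apart, in varying order.
- open_cruet_mid (a point): Look-alike, does not belong: glass cruet without stopper, body 46 x 46 mm, 60 mm tall, with an open neck, 71 mm tall over all, upright on the worktop. Point on its axis half-way up.
- round_holder: Round steel cup, 77 mm across inside, wall 4 mm, 18 mm high, floor 4 mm thick. Fixed; origin: centre of its underside, 4 mm above the worktop, z up. It is one of four holders in the caddy, a fixed steel tray (126 x 496 mm, rim 10 mm high) lying roughly along world y; holder centres 120 mm apart, in varying order.
- square_holder: Square steel cup in the caddy, 66 x 66 mm inside, wall 4 mm, 18 mm high, floor 4 mm thick; sides along its x and y. Fixed; origin: centre of its underside, 4 mm above the worktop, z up.
- oblong_holder: Oblong steel cup in the caddy, 84 mm (x) by 104 mm (y) inside, wall 4 mm, 18 mm high, floor 4 mm thick. Fixed; origin: centre of its underside, 4 mm above the worktop, z up.
- comb_base: Lower half of the pot rest, in the caddy: base plate 90 mm (x) by 96 mm (y), 6 mm thick, with four upright slats along its x, 90 mm long, 6 mm thick, at y = -42, -14, +14, +42 mm, tops 32 mm above its underside; the upper half's slats go in the 22 mm gaps and stand on the base plate. Fixed; origin: centre of its underside, 4 mm above the worktop, z up.
Not all that is in view belongs to the job. Leave any purple or red look-alike of the comb_base alone.

How it is judged:
At the end, for the whole second after the job is handed in: Canister, cruet and box upright on the floor of their own holders (16 mm; box lengthwise within 0.35 rad); comb half down on the base between its slats (6 mm high, 10.5 mm across, 15 mm along, 0.22 rad); all at rest and under 0.12 rad tilt; both look-alikes upright within 30 mm of their start (z of canister_mid in the frame of round_holder between 0.0385 and 0.0505 m and angle between each of canister_mid, cruet_mid, snap_box_mid, comb_mid, open_canister_mid, open_cruet_mid's own z axis and vertical below 0.12 rad and horizontal distance between canister_mid and round_holder below 0.016 m and linear speed of each of canister, cruet, snap_box, comb below 0.02 m/s and z of cruet_mid in the frame of square_holder between 0.039 and 0.051 m and horizontal distance between cruet_mid and square_holder below 0.016 m and z of snap_box_mid in the frame of oblong_holder between 0.027 and 0.039 m and horizontal distance between snap_box_mid and oblong_holder below 0.016 m and angle between the y axis of snap_box_mid and the y axis of oblong_holder, either way round below 0.35 rad and z of comb_mid in the frame of comb_base between 0.035 and 0.047 m and y of comb_mid in the frame of comb_base between -0.0105 and 0.0105 m and x of comb_mid in the frame of comb_base between -0.015 and 0.015 m and angle between the y axis of comb_mid and the y axis of comb_base, either way round below 0.22 rad and distance of each of open_canister_mid, open_cruet_mid from where it was at the start of the episode below 0.03 m); the robot touches nothing.
It fails at once if the canister is let go in the air more than 35 mm above its place (horizontal distance between canister_mid and round_holder below 0.05 m and z of canister_mid in the frame of round_holder above 0.0795 m and contact force between the fingers and canister below 0.02 N).
It fails at once if the cruet is let go in the air more than 35 mm above its place (horizontal distance between cruet_mid and square_holder below 0.05 m and z of cruet_mid in the frame of square_holder above 0.08 m and contact force between the fingers and cruet below 0.02 N).
It fails at once if the snap box is let go in the air more than 35 mm above its place (horizontal distance between snap_box_mid and oblong_holder below 0.05 m and z of snap_box_mid in the frame of oblong_holder above 0.068 m and contact force between the fingers and snap_box below 0.02 N).
It fails at once if the comb is let go in the air more than 35 mm above its place (horizontal distance between comb_mid and comb_base below 0.05 m and z of comb_mid in the frame of comb_base above 0.076 m and contact force between the fingers and comb below 0.02 N).
It fails at once if a look-alike that does not belong is moved by more than 30 mm (distance of any of open_canister_mid, open_cruet_mid from where it was at the start of the episode above 0.03 m).
It also fails if it takes over 120 s, if anything falls off the work surface, if the arm or the gripper's body presses on something with over 40 N, if the wrist force passes 120 N, or if a joint passes its speed limit or range.

ROBOT

A 6-joint arm with a two-finger parallel gripper is mounted at the origin on the work surface. World frame = base frame: x ahead of the robot, y to its left, z up, the work surface at z = 0. Lengths are in m, angles in rad, forces in N, time in s.
With the tool pointing down it reaches from about 0.425 to 0.95 m from the base axis. Payload 14.7 kg.
Tool frame: the origin (TCP) lies between the finger pads; the fingertips stand 22 mm ahead of it and the grasp point (between the pads) lies 3 mm ahead of it; z points along the fingers, y is the line along which they close (so a half turn about z gives the same grasp; the last joint's range is limited). The gripper opens to 85 mm and grips with 20 to 120 N. Pads are 22 mm wide; open, the fingers measure 114 mm over their backs; the gripper's body (76 mm by 85 mm) begins 54 mm behind the grasp point. The pads swing forward as they close: fully open they stand 13 mm farther back than shut.
Start: joints at [1.271, 0.48, 1.596, -0, 1.065, -0.047], TCP at [0.163, 0.629, 0.253] pointing down, gripper open.
Joint ranges: [-2.75, 2.75], [-0.82, 2.05], [0.23, 2.67], [-1.56, 4.7], [0.09, 2.69], [-2.92, 2.92]. Speed limits (rad/s): [1.89, 1.89, 2.39, 3.01, 3.01, 3.01].

INTERFACE

Orientations are given as a rotation vector (axis times angle).
In Python, from bench import env, snapshot, close_job gives the robot as it stands. The module is installed in compiled form; this text tells all that it offers.
- The arm moves only by the tool carry_out, never from a script. Its argument "increments" is text: rows parted by semicolons, each of 7 numbers parted by spaces: the shift along the tool's x, y, z each as a share of 0.2 m, from -1 to 1, then the turn, a rotation vector about the tool's x, y, z each as a share of 90 degrees, from -1 to 1, then the closure in counts, from 0 (fully open) to 255 (shut). A call has 1 to 20 rows; each row is the pose to reach, as a shift and turn from the pose commanded when the call began, along the tool's axes at that moment; what a row does not reach only later rows make up. A row lasts 1/8 s, in which the tool goes at most 62.5 mm and 10.7 degrees, less where a joint would pass 70% of its speed; a pose out of reach is approached as far as the arm can. A call with a number of a shift or a turn outside -1 to 1 is refused whole. A call with a gripper value outside its range is refused whole. The fingers move at their own pace and stop on an object; "grip_force" is the grip in N (left out, the last holds). Time passes only in rows, so rows that repeat a pose let the fingers close. It gives the time, the measured TCP pose, the force, the opening and the grip force at its end, in the units of the state.
- env.get_obs(): the state, without advancing time (a new reading comes with each control period).
- snapshot(name): name is "scene" or "top" or "wrist"; returns a dict with "img" (384x512x3 uint8, red, green, blue), "z_map" (384x512 float32, m along the optical axis (not along the pixel's ray), 0 where there is no reading), "intrinsics" (3x3 intrinsics, pixels), "extrinsics" (4x4, takes a point from world to camera coordinates); the wrist camera has in their place "mount" (4x4, takes a point from camera to tool coordinates, whose origin is the TCP and whose axes are the flange's). Camera axes: x right, y up, looking along -z (the intrinsics and any distortion apply to the point x, -y, -z); pixel columns grow to the right and rows downward; lengths in m; the calibration is good to about 2 mm. A picture is of the moment at which its call begins: read the wrist's pose just before it.
- close_job(): hands the job in; it is judged then, once.
The state is a dict: "time_s": time; "joint_pos": joint angles; "qd": joint speeds; "joint_efforts": joint torques, N m; "tcp_pos": TCP position; "tcp_rot": TCP orientation; "contact_force": force on the tool from outside, world axes, zero at the start; "moment": the same for the moment, N m; "opening": finger opening in m; "gripper_force": force on a finger pad.
Only numpy, scipy, OpenCV 4.12 (cv2) and the standard library are available. Lean on these libraries where they do the work, as an engineer would, in place of code of your own. Each camera call takes 0.05 s, during which the arm holds its last target. There are 200 camera calls.

## Working session

There is one attempt and no reset: what is moved stays moved. The work goes in short steps, Python scripts to look and compute and a tool call to move; the robot and the scene stay as the last step left them, time stands still between calls to the robot, and variables do not carry over. Pictures are saved under pics/ and viewed, at most 14 in all, crops included, and the job is handed in when it is done.

Besides the shell and the picture viewer there is one more tool, called as a command line: name --argument value ..., lists and objects as JSON in quotes. carry_out: Moves the arm, as the interface text tells. Shift numbers are shares of 0.2 m and turn numbers shares of 90 degrees, none past 1 either way. Its arguments: {"type":"object","properties":{"increments":{"type":"string"},"grip_force":{"type":"number"}},"required":["increments"]}

```bash
mkdir -p pics; python3 - <<'E'
from bench import env, snapshot
import cv2, numpy as np
o=env.get_obs(); print({k:np.round(v,3) for k,v in o.items()})
for n in ("scene","top"):
    s=snapshot(n); np.savez(n+"0.npz",**s)
    print(n,s["intrinsics"],s["extrinsics"], [k for k in s])
    cv2.imwrite(f"pics/{n}0.png",cv2.resize(s["img"][:,:,::-1],(768,576)))
E
```

```text
{'time_s': np.float64(0.0), 'joint_pos': array([ 1.271,  0.481,  1.597, -0.   ,  1.065, -0.047]), 'qd': array([-0.001, -0.001,  0.   , -0.   ,  0.002,  0.   ]), 'joint_efforts': array([-4.0000e-03, -9.5064e+01, -4.3018e+01, -0.0000e+00,  1.2000e-02,
       -0.0000e+00]), 'tcp_pos': array([0.162, 0.629, 0.253]), 'tcp_rot': array([-3.960e-01, -3.116e+00,  2.000e-03]), 'contact_force': array([ 0.496, -0.442, -0.84 ]), 'moment': array([-0.039,  0.012,  0.005]), 'gripper_force': np.float64(0.0), 'opening': np.float64(0.085)}
scene [[385.49283319   0.         260.69999921]
 [  0.         385.49283319 182.56590866]
 [  0.           0.           1.        ]] [[-0.5001741   0.86585453 -0.01103641  0.32668347]
 [-0.57377155 -0.32184835  0.75312671  0.19823654]
 [ 0.64854613  0.38302685  0.65778291 -1.43647291]
 [ 0.          0.          0.          1.        ]] ['img', 'z_map', 'intrinsics', 'extrinsics']
top [[420.010424     0.         251.01128855]
 [  0.         420.010424   193.21846808]
 [  0.           0.           1.        ]] [[-0.01263652 -0.99991173  0.00410514 -0.09067044]
 [ 0.99199181 -0.01202025  0.12572889 -0.48523448]
 [-0.12566844  0.00566104  0.99205614 -1.20349712]
 [ 0.          0.          0.          1.        ]] ['img', 'z_map', 'intrinsics', 'extrinsics']
```

View pics/top0.png

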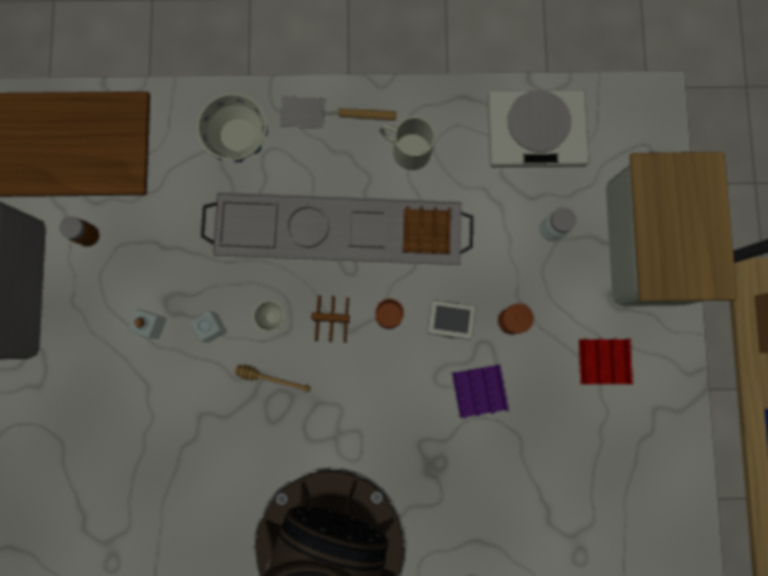

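View pics/scene0.png

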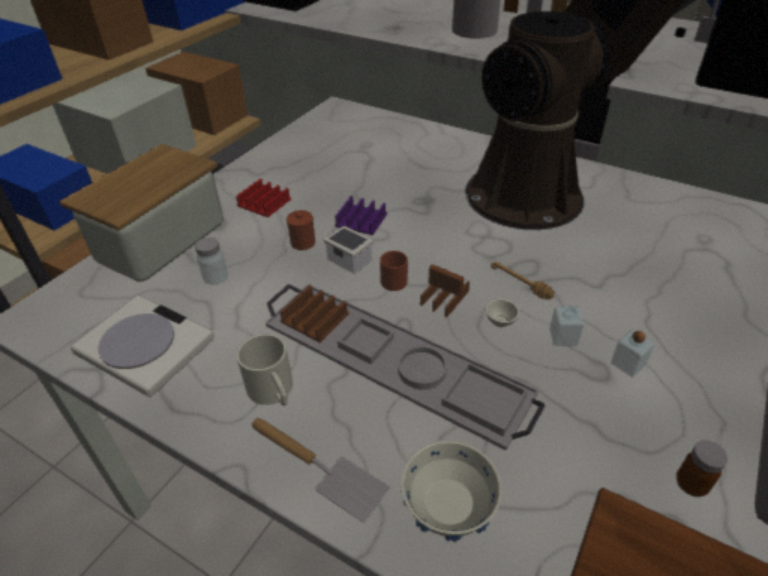

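The top view (768x576) shows the row, left to right: stoppered cruet (147,323), open cruet (207,326), bowl (268,316), comb (331,318), open canister (389,313), snap box (452,319) and closed canister (516,319). The caddy holds the oblong cup (249,225), round cup (308,227), square cup (367,229) and comb base (427,230). The scene view agrees with this order.

```bash
cat > h.py <<'E'
import numpy as np, cv2
from scipy.spatial.transform import Rotation as R
def cloud(s, T=None):
    """world xyz per pixel; T = camera->world"""
    if T is None: T=np.linalg.inv(s["extrinsics"])
    K=s["intrinsics"]; z=s["z_map"]; v,u=np.mgrid[:z.shape[0],:z.shape[1]]
    P=np.stack([(u-K[0,2])/K[0,0]*z,-(v-K[1,2])/K[1,1]*z,-z,np.ones_like(z)],-1)@T.T
    P=P[...,:3]; P[z<=0]=np.nan; return P
def rect(pts):
    (c,wh,a)=cv2.minAreaRect((pts*1000).astype(np.float32)); return np.round(c,1),np.round(wh,1),round(a,1)
E
python3 - <<'E'
from h import *
s=dict(np.load("top0.npz")); P=cloud(s)
t=P[280:300,150:250].reshape(-1,3); print("table z",np.nanmean(t[:,2]),np.nanstd(t[:,2]))
px=dict(cruet=(147,323,.03,.066),opencruet=(207,326,.03,.066),bowl=(268,316,.015,.04),comb=(331,318,.06,.08),combslat=(331,318,.016,.04),opencan=(389,313,.05,.07),box=(452,319,.048,.07),can=(516,319,.05,.09),
 oblong=(249,225,.012,.04),round=(308,227,.012,.04),square=(367,229,.012,.04),base=(427,230,.025,.045),caddyrim=(338,228,.007,.05))
for k,(u,v,a,b) in px.items():
    u=int(u/1.5);v=int(v/1.5); w=36 if k!='caddyrim' else 100
    w=22 if k in('comb','combslat','opencan','box','can','cruet','opencruet','bowl') else w
    if k in('round','square','base'): w=19
    if k=='oblong': w=24
    p=P[v-w:v+w,u-w:u+w].reshape(-1,3); q=p[(p[:,2]>a)&(p[:,2]<b)]
    print(k,len(q),np.round(q.mean(0)*1000,1) if len(q) else '',rect(q[:,:2]) if len(q)>4 else '', 'zmax',np.round(np.nanmax(p[:,2]),3))
E
```

```text
table z 0.0001333462863454008 0.002481739911126331
cruet 251 [421.1 342.9  56.2] (array([422.5, 347.8]), array([47.6, 45.5]), 71.0) zmax 0.084
opencruet 262 [414.7 225.6  56.9] (array([415.9, 229.1]), array([46.6, 46.2]), 28.6) zmax 0.075
bowl 214 [438.1 116.8  25.9] (array([435.9, 113.2]), array([60.1, 60.7]), 70.8) zmax 0.039
comb 129 [429.   -7.8  69.1] (array([429.4,  -7.8]), array([69.3, 14.2]), 85.7) zmax 0.075
combslat 178 [428.   -8.   27.9] (array([428.7,  -9.2]), array([64. , 88.8]), 86.1) zmax 0.075
opencan 74 [ 437.6 -121.3   60.4] (array([ 436.2, -121.7]), array([51.6, 54.5]), 89.3) zmax 0.068
box 665 [ 422.1 -239.    58.6] (array([ 422.4, -239.5]), array([84.2, 66.9]), 80.5) zmax 0.065
can 339 [ 421.7 -362.7   71.9] (array([ 422.1, -364.3]), array([56.3, 56.5]), 37.1) zmax 0.085
oblong 339 [623.6 163.1  18.9] (array([622.9, 161. ]), array([145. , 128.8]), 87.3) zmax 0.029
round 167 [617.8  39.7  19.4] (array([616.4,  39.7]), array([83.4, 83. ]), 43.7) zmax 0.028
square 189 [612.8 -81.3  19.7] (array([620. , -81.7]), array([ 79.8, 118.7]), 78.7) zmax 0.031
base 274 [ 603.4 -200.7   35.4] (array([ 604.7, -199.7]), array([89.7, 89.6]), 87.3) zmax 0.043
caddyrim 6359 [639.4  13.8  17.9] (array([620. , -19.3]), array([602.7, 606.9]), 89.3) zmax 0.095
```

```bash
cat >> h.py <<'E'
def plan(*wps):
    """waypoints (x,y,z mm, yaw deg of the tool's closing axis) -> row numbers from the present pose"""
    from bench import env
    o=env.get_obs(); p=o["tcp_pos"]*1000; M=R.from_rotvec(o["tcp_rot"])
    y=M.as_matrix()[:,1]; print("t",round(float(o["time_s"]),2),"tcp",p.round(1),"yaw",np.degrees(np.arctan2(y[1],y[0])).round(1),"tilt z",M.as_matrix()[:,2].round(4),"open",round(float(o["opening"]),4),"F",o["contact_force"].round(1))
    for w in wps:
        d=M.inv().apply(np.array(w[:3])-p)/200
        a=np.radians(w[3]); T=R.from_matrix(np.array([[-np.sin(a),np.cos(a),0],[np.cos(a),np.sin(a),0],[0,0,-1]]).T@np.eye(3)) if 0 else R.from_matrix(np.column_stack([[-np.sin(a),np.cos(a),0],[np.cos(a),np.sin(a),0],[0,0,-1]]))
        t=(M.inv()*T).as_rotvec()/(np.pi/2); print(w,"->",*d.round(4),"|",*t.round(4))
def wrist(name):
    from bench import env, snapshot
    o=env.get_obs(); s=snapshot("wrist"); T=np.eye(4); T[:3,:3]=R.from_rotvec(o["tcp_rot"]).as_matrix(); T[:3,3]=o["tcp_pos"]
    cv2.imwrite(f"pics/{name}.png",s["img"][:,:,::-1]); return s,cloud(s,T@s["mount"])
E
sed -i 's/T=R.from_matrix(np.array.*if 0 else /T=/' h.py
python3 -c "
from h import *
plan((300,480,230,20),(422.5,347.8,200,-19))"
```

```text
t 0.1 tcp [162.5 629.  252.8] yaw 75.5 tilt z [-3.e-04 -1.e-03 -1.e+00] open 0.0854 F [ 0.5  0.5 -0.4]
(300, 480, 230, 20) -> -0.8521 -0.5493 0.1144 | -0.0006 0.0003 0.6169
(422.5, 347.8, 200, -19) -> -1.6105 -1.036 0.2649 | -0.0005 0.0005 1.0502
```

carry_out --increments "-0.852 -0.549 0.114 0 0 0.617 0;-0.852 -0.549 0.114 0 0 0.617 0;-0.852 -0.549 0.114 0 0 0.617 0;-0.852 -0.549 0.114 0 0 0.617 0;-0.852 -0.549 0.114 0 0 0.617 0;-0.852 -0.549 0.114 0 0 0.617 0;-0.852 -0.549 0.114 0 0 0.617 0" --grip_force 40

```text
time_s: 0.98
tcp_pos: [0.2998, 0.4805, 0.2304]
tcp_rot: [1.797, 2.577, -0.0]
contact_force: [-0.6, 0.7, -0.1]
opening: 0.0859
gripper_force: 0.0
```

```bash
python3 -c "
from h import *
plan((422.5,347.8,200,-19))"
```

```text
t 0.97 tcp [299.8 480.5 230.4] yaw 20.2 tilt z [-1.e-04 -2.e-04 -1.e+00] open 0.0859 F [-0.6  0.7 -0.1]
(422.5, 347.8, 200, -19) -> -0.8346 0.3463 0.152 | -0.0001 0.0001 0.4356
```

carry_out --increments "-0.835 0.346 0.152 0 0 0.435 0;-0.835 0.346 0.152 0 0 0.435 0;-0.835 0.346 0.152 0 0 0.435 0;-0.835 0.346 0.152 0 0 0.435 0;-0.835 0.346 0.152 0 0 0.435 0;-0.835 0.346 0.152 0 0 0.435 0"

```text
time_s: 1.72
tcp_pos: [0.4218, 0.3477, 0.2002]
tcp_rot: [-2.555, -1.828, -0.0]
contact_force: [-0.8, 0.5, 0.1]
opening: 0.0854
gripper_force: 0.0
```

```bash
python3 -c "
from h import *
s,P=wrist('w1'); np.savez('w1.npz',P=P)
plan((422.5,347.8,200,-19))
q=P.reshape(-1,3); q=q[np.hypot(q[:,0]-.4225,q[:,1]-.3478)<.05]
for a,b in((.03,.066),(.05,.066),(.07,.09)):
  r=q[(q[:,2]>a)&(q[:,2]<b)]; print(a,len(r), r.mean(0).round(4) if len(r) else '', rect(r[:,:2]) if len(r)>5 else '')
"
```

```text
t 1.77 tcp [421.7 347.8 200.2] yaw -18.9 tilt z [ 1.e-04  1.e-04 -1.e+00] open 0.0856 F [-0.2 -0.3 -0.2]
(422.5, 347.8, 200, -19) -> 0.0012 0.0039 0.0009 | 0.0 -0.0001 0.0013
0.03 2288 [0.4273 0.3567 0.0586] (array([426.1, 352.3]), array([45. , 45.5]), 70.4)
0.05 2077 [0.4268 0.3549 0.0604] (array([426.1, 352.3]), array([45. , 45.5]), 70.4)
0.07 503 [0.4262 0.3536 0.0792] (array([425.9, 352.4]), array([19.5, 19.6]), 71.2)
```

View pics/w1.png

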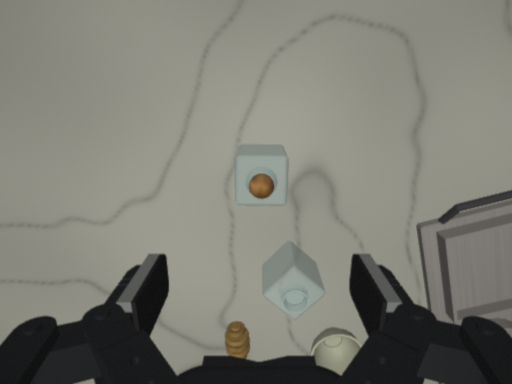

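The wrist view shows the stoppered cruet square to the fingers at (262,185), with the open cruet at (294,280). The wrist depth puts it about 4 mm from the top estimate, so I aim between the two and let the fingers centre it.

```bash
python3 -c "
from h import *
plan((424.5,350,100,-19.3),(424.5,350,45,-19.3))"
```

```text
t 1.77 tcp [421.7 347.8 200.2] yaw -18.9 tilt z [ 1.e-04  1.e-04 -1.e+00] open 0.0856 F [-0.2 -0.3 -0.2]
(424.5, 350, 100, -19.3) -> 0.0148 0.0097 0.501 | 0.0 -0.0001 0.0046
(424.5, 350, 45, -19.3) -> 0.0148 0.0097 0.776 | 0.0 -0.0001 0.0046
```

carry_out --increments "0.015 0.01 0.3 0 0 0.005 0;0.015 0.01 0.5 0 0 0.005 0;0.015 0.01 0.65 0 0 0.005 0;0.015 0.01 0.776 0 0 0.005 0;0.015 0.01 0.776 0 0 0.005 0;0.015 0.01 0.776 0 0 0.005 255;0.015 0.01 0.776 0 0 0.005 255;0.015 0.01 0.776 0 0 0.005 255;0.015 0.01 0.776 0 0 0.005 255;0.015 0.01 0.776 0 0 0.005 255;0.015 0.01 0.776 0 0 0.005 255" --grip_force 40

```text
time_s: 3.15
tcp_pos: [0.4255, 0.3498, 0.0462]
tcp_rot: [-2.567, -1.811, -0.003]
contact_force: [-1.9, 0.6, 7.3]
opening: 0.0454
gripper_force: 40.7
```

carry_out --increments "0 0 -0.1 0 0 0 255;0 0 -0.3 0 0 0 255;0 0 -0.6 0 0 0 255;0 0 -0.8 0 0 0 255;0 0 -0.8 0 0 0 255"

```text
time_s: 3.78
tcp_pos: [0.4265, 0.3504, 0.2087]
tcp_rot: [-2.567, -1.811, -0.01]
contact_force: [-0.2, 0.7, -3.2]
opening: 0.0458
gripper_force: 42.6
```

```bash
python3 -c "
from h import *
s,P=wrist('w2'); K=R.from_matrix(s['mount'][:3,:3]); print(s['mount'].round(4))
plan((560,170,215,0),(612,-81,200,-2.7))
o=P.reshape(-1,3); 
from bench import env
t=env.get_obs(); L=R.from_rotvec(t['tcp_rot']).inv().apply(o-t['tcp_pos']); m=(abs(L[:,0])<.04)&(abs(L[:,1])<.03)&(L[:,2]>-.06)&(L[:,2]<.05)
for a in np.arange(-.05,.05,.01):
  r=L[m&(L[:,2]>a)&(L[:,2]<a+.01)]; print(round(a,2),len(r), r.mean(0).round(4) if len(r) else '', rect(r[:,:2]) if len(r)>5 else '')
"
```

```text
[[ 8.000e-04  9.486e-01  3.166e-01  8.140e-02]
 [ 1.000e+00 -6.000e-04 -6.000e-04  4.000e-04]
 [-4.000e-04  3.166e-01 -9.486e-01 -1.216e-01]
 [ 0.000e+00  0.000e+00  0.000e+00  1.000e+00]]
t 3.83 tcp [425.6 349.6 206.6] yaw -19.6 tilt z [ 0.0028  0.002  -1.    ] open 0.0457 F [-0.8  0.1 -3.9]
(560, 170, 215, 0) -> -0.6205 0.9346 -0.042 | 0.0015 -0.0016 -0.2178
(612, -81, 200, -2.7) -> -1.7157 1.6005 0.0313 | 0.0015 -0.0016 -0.1878
-0.05 670 [ 0.0162 -0.0011 -0.0459] (array([15.6, -0. ]), array([59.9,  6.9]), 89.9)
-0.04 3310 [ 0.0083 -0.0002 -0.0354] (array([ 4.9, -0. ]), array([20.2, 60. ]), 0.3)
-0.03 2517 [ 0.0092  0.0005 -0.0238] (array([3.3, 0.1]), array([59.9, 25.6]), 89.7)
-0.02 8499 [ 0.0103  0.0009 -0.0162] (array([3.3, 0.7]), array([46.2, 58.6]), 0.3)
-0.01 1386 [ 0.0228  0.0006 -0.0052] (array([18.6, -0.3]), array([59.9, 17.1]), 87.3)
0.0 1017 [0.0237 0.0006 0.0049] (array([18.4, -0.4]), array([60.1, 16.8]), 86.9)
0.01 769 [0.0249 0.0009 0.0148] (array([19. ,  0.9]), array([58.1, 14.7]), 89.9)
0.02 612 [0.0255 0.001  0.0249] (array([24.,  1.]), array([45.8,  4.5]), 89.6)
0.03 462 [0.0255 0.0012 0.0344] (array([24.3,  1.1]), array([ 3.8, 45.3]), 0.2)
0.04 1 [ 0.0243 -0.02    0.0402]
```

View pics/w2.png

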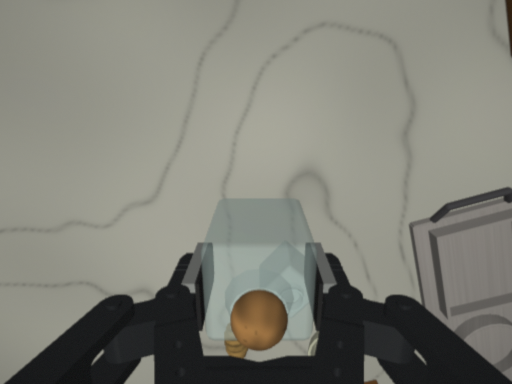

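The wrist view shows the cruet held upright and centred between the pads (cork at (258,318)). Next I carry it to the caddy.

carry_out --increments "-0.31 0.467 -0.1 0 0 -0.1 255;-0.62 0.935 -0.1 0 0 -0.2 255;-0.62 0.935 -0.1 0 0 -0.2 255;-0.62 0.935 -0.1 0 0 -0.2 255;-0.62 0.935 -0.1 0 0 -0.2 255;-0.62 0.935 -0.1 0 0 -0.2 255"

```text
time_s: 4.58
tcp_pos: [0.5586, 0.1696, 0.2236]
tcp_rot: [-2.252, -2.188, 0.003]
contact_force: [0.3, -0.0, -2.0]
opening: 0.0452
gripper_force: 42.9
```

```bash
python3 -c "
from h import *
plan((610,-20,230,-2.7))"
```

```text
t 4.58 tcp [558.6 169.6 223.6] yaw -1.6 tilt z [-2.3e-03 -3.0e-04 -1.0e+00] open 0.0452 F [ 0.3 -0.  -2. ]
(610, -20, 230, -2.7) -> -0.9402 0.2839 -0.032 | -0.0015 0.0003 0.0117
```

carry_out --increments "-0.94 0.284 -0.032 0 0 0.012 255;-0.94 0.284 -0.032 0 0 0.012 255;-0.94 0.284 -0.032 0 0 0.012 255;-0.94 0.284 -0.032 0 0 0.012 255;-0.94 0.284 -0.032 0 0 0.012 255;-0.94 0.284 -0.032 0 0 0.012 255"

```text
time_s: 5.32
tcp_pos: [0.6104, -0.0181, 0.231]
tcp_rot: [-2.271, -2.17, 0.001]
contact_force: [-1.1, -0.1, -2.8]
opening: 0.0455
gripper_force: 42.8
```

```bash
python3 -c "
from h import *
s,P=wrist('w3'); np.savez('w3.npz',P=P,img=s['img'])
plan((610,-81,200,-2.7),(610,-81,53,-2.7))
q=P.reshape(-1,3); m=(q[:,2]>.015)&(q[:,2]<.028)
for n,c,r in(('round',(.6164,.0397),.055),('oblong',(.622,.160),.062)):
  k=q[m&(abs(q[:,0]-c[0])<r)&(abs(q[:,1]-c[1])<r)]; print(n,len(k),k.mean(0).round(4),rect(k[:,:2]))
"
```

```text
t 5.38 tcp [610.5 -18.1 231.1] yaw -2.6 tilt z [-7.e-04  3.e-04 -1.e+00] open 0.0451 F [ 0.1  0.2 -2.7]
(610, -81, 200, -2.7) -> -0.3145 0.0116 0.1553 | -0.0004 -0.0002 0.0013
(610, -81, 53, -2.7) -> -0.3147 0.0121 0.8903 | -0.0004 -0.0002 0.0013
round 1200 [0.6211 0.0431 0.0221] (array([620.4,  42.3]), array([84. , 83.9]), 82.2)
oblong 937 [0.6243 0.1144 0.0221] (array([624.6, 122.8]), array([34. , 92.1]), 87.1)
```

View pics/w3.png

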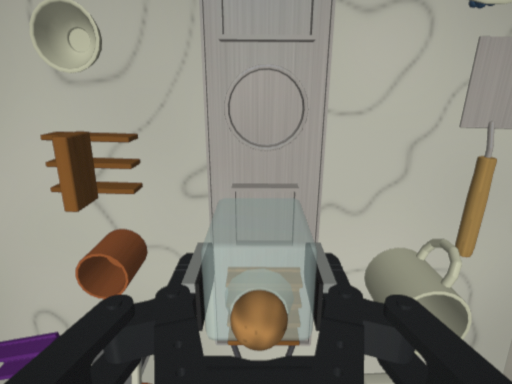

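The wrist view shows the round cup at (266,107) and the square cup's near wall at (265,187), with the held cruet in front. Wrist measurements of both the held cruet and the cups share the same bias, so I aim at x 613.5, y -81.

```bash
python3 -c "
from h import *
plan((613.5,-80.9,100,-2.7),(613.5,-80.9,55,-2.7))"
```

```text
t 5.38 tcp [610.5 -18.1 231.1] yaw -2.6 tilt z [-7.e-04  3.e-04 -1.e+00] open 0.0451 F [ 0.1  0.2 -2.7]
(613.5, -80.9, 100, -2.7) -> -0.3134 0.0294 0.6553 | -0.0004 -0.0002 0.0013
(613.5, -80.9, 55, -2.7) -> -0.3134 0.0295 0.8803 | -0.0004 -0.0002 0.0013
```

carry_out --increments "-0.313 0.029 0.15 0 0 0.001 255;-0.313 0.029 0.4 0 0 0.001 255;-0.313 0.029 0.655 0 0 0.001 255;-0.313 0.029 0.655 0 0 0.001 255;-0.313 0.029 0.655 0 0 0.001 255;-0.313 0.029 0.655 0 0 0.001 255"

```text
time_s: 6.12
tcp_pos: [0.6154, -0.0823, 0.1027]
tcp_rot: [2.272, 2.166, 0.003]
contact_force: [-0.7, 0.6, -1.9]
opening: 0.0454
gripper_force: 42.9
```

```bash
python3 -c "
from h import *
plan((613.5,-80.9,55,-2.7))"
```

```text
t 6.12 tcp [615.4 -82.3 102.7] yaw -2.7 tilt z [ 3.5e-03 -7.0e-04 -1.0e+00] open 0.0454 F [-0.7  0.6 -1.9]
(613.5, -80.9, 55, -2.7) -> 0.0067 -0.0106 0.2384 | 0.0022 0.0003 -0.0004
```

carry_out --increments "0.005 -0.005 0.08 0 0 0 255;0.005 -0.005 0.15 0 0 0 255;0.005 -0.005 0.2 0 0 0 255;0.005 -0.005 0.23 0 0 0 255;0.005 -0.005 0.23 0 0 0 255;0.005 -0.005 0.23 0 0 0 255"

```text
time_s: 6.88
tcp_pos: [0.613, -0.0816, 0.0541]
tcp_rot: [2.275, 2.167, 0.0]
contact_force: [-0.1, -0.4, -2.9]
opening: 0.0456
gripper_force: 44.0
```

carry_out --increments "0 0 0.008 0 0 0 255;0 0 0.008 0 0 0 255;0 0 0.008 0 0 0 0;0 0 0.008 0 0 0 0;0 0 0.008 0 0 0 0;0 0 0.008 0 0 0 0;0 0 -0.1 0 0 0 0;0 0 -0.4 0 0 0 0;0 0 -0.7 0 0 0 0;0 0 -0.8 0 0 0 0;0 0 -0.8 0 0 0 0"

```text
time_s: 8.25
tcp_pos: [0.6139, -0.0817, 0.2162]
tcp_rot: [2.273, 2.165, 0.003]
contact_force: [-0.6, -0.4, 0.4]
opening: 0.0853
gripper_force: 0.0
```

```bash
python3 -c "
from h import *
s,P=wrist('w4'); np.savez('w4.npz',P=P,img=s['img'])
q=P.reshape(-1,3); c=(.6135,-.079); n=np.hypot(q[:,0]-c[0],q[:,1]-c[1])<.04
for a,b in((.058,.075),(.08,.1)):
  r=q[n&(q[:,2]>a)&(q[:,2]<b)]; print(a,len(r),r.mean(0).round(4),rect(r[:,:2]))
n=(abs(q[:,0]-c[0])<.045)&(abs(q[:,1]-c[1])<.045)&(q[:,2]>.016)&(q[:,2]<.027); print(rect(q[n,:2]))
n=(abs(q[:,0]-.607)<.06)&(abs(q[:,1]+.2)<.06)&(q[:,2]>.028)&(q[:,2]<.045); print(n.sum(), rect(q[n,:2]))
plan((520,-240,200,-9.5),(424,-238,200,-9.5))
"
```

```text
0.058 2015 [ 0.6138 -0.0763  0.0684] (array([613.6, -79.2]), array([45.1, 45.9]), 87.3)
0.08 475 [ 0.6137 -0.0782  0.0872] (array([613.5, -79.6]), array([20.2, 20.1]), 41.8)
(array([614.5, -77.2]), array([73.7, 74.3]), 87.2)
2914 (array([ 608.5, -197.2]), array([91.4, 89.7]), 87.0)
t 8.3 tcp [613.1 -81.6 214.6] yaw -2.8 tilt z [ 1.e-03 -2.e-04 -1.e+00] open 0.0856 F [-0.1  0.2 -0.3]
(520, -240, 200, -9.5) -> -0.8138 -0.4265 0.0729 | 0.0006 0.0001 0.0747
(424, -238, 200, -9.5) -> -0.8271 -0.9064 0.0724 | 0.0006 0.0001 0.0747
```

View pics/w4.png

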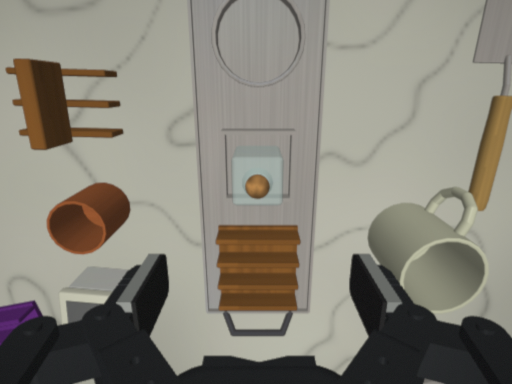

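The wrist view shows the cruet standing upright in the square cup (cork at (257,186)), about 2 mm off centre, with the comb base at (257,268). Next is the snap box.

carry_out --increments "-0.4 -0.45 0.05 0 0 0.075 0;-0.82 -0.9 0.07 0 0 0.075 0;-0.82 -0.9 0.07 0 0 0.075 0;-0.82 -0.9 0.07 0 0 0.075 0;-0.82 -0.9 0.07 0 0 0.075 0;-0.82 -0.9 0.07 0 0 0.075 0;-0.82 -0.9 0.07 0 0 0.075 0"

```text
time_s: 9.18
tcp_pos: [0.4258, -0.236, 0.1998]
tcp_rot: [-2.397, -2.03, 0.0]
contact_force: [-0.2, 0.5, 0.4]
opening: 0.0851
gripper_force: 0.0
```

```bash
python3 -c "
from h import *
s,P=wrist('w5')
q=P.reshape(-1,3); c=(.425,-.237); n=np.hypot(q[:,0]-c[0],q[:,1]-c[1])<.065
for a,b in((.05,.07),(.03,.07)):
  r=q[n&(q[:,2]>a)&(q[:,2]<b)]; print(a,len(r),r.mean(0).round(4),rect(r[:,:2]))
plan((424.5,-237,100,-9.5),(424.5,-237,50,-9.5))
"
```

```text
0.05 6836 [ 0.4262 -0.2341  0.0592] (array([ 425.7, -237. ]), array([83.9, 67.2]), 81.2)
0.03 6902 [ 0.4263 -0.2337  0.059 ] (array([ 425.7, -237. ]), array([83.9, 67.2]), 81.2)
t 9.22 tcp [ 425.9 -235.9  199.9] yaw -9.5 tilt z [-4.e-04  3.e-04 -1.e+00] open 0.0851 F [0.1 0.4 0.2]
(424.5, -237, 100, -9.5) -> -0.0066 -0.0056 0.4996 | -0.0003 -0.0002 0.0005
(424.5, -237, 50, -9.5) -> -0.0067 -0.0055 0.7496 | -0.0003 -0.0002 0.0005
```

View pics/w5.png

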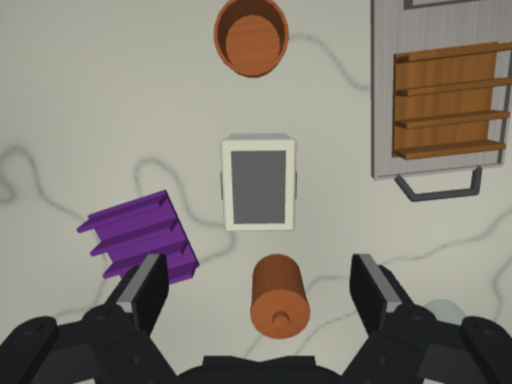

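The wrist view shows the snap box at (258,185), aligned with the tool. The purple look-alike's nearest edge is at about (170,185), clear of the fingers.

carry_out --increments "-0.011 -0.004 0.3 0 0 -0.003 0;-0.011 -0.004 0.5 0 0 -0.003 0;-0.011 -0.004 0.65 0 0 -0.003 0;-0.011 -0.004 0.775 0 0 -0.003 0;-0.011 -0.004 0.775 0 0 -0.003 0;-0.011 -0.004 0.775 0 0 -0.003 255;-0.011 -0.004 0.775 0 0 -0.003 255;-0.011 -0.004 0.775 0 0 -0.003 255;-0.011 -0.004 0.775 0 0 -0.003 255;-0.011 -0.004 0.775 0 0 -0.003 255" --grip_force 40

```text
time_s: 10.48
tcp_pos: [0.4247, -0.2389, 0.0463]
tcp_rot: [2.392, 2.034, 0.001]
contact_force: [0.4, 2.9, 10.7]
opening: 0.0632
gripper_force: 45.2
```

carry_out --increments "0 0 -0.1 0 0 0 255;0 0 -0.3 0 0 0 255;0 0 -0.6 0 0 0 255;0 0 -0.8 0 0 0 255;0 0 -0.8 0 0 0 255;0 0 -0.8 0 0 0 255"

```text
time_s: 11.22
tcp_pos: [0.4238, -0.2385, 0.2052]
tcp_rot: [2.393, 2.035, 0.0]
contact_force: [0.2, 0.4, -2.0]
opening: 0.0634
gripper_force: 45.3
```

```bash
cat >> h.py <<'E'
def held(P,zlo,zhi,xr=.05,yr=.04):
    from bench import env
    t=env.get_obs(); L=R.from_rotvec(t['tcp_rot']).inv().apply(P.reshape(-1,3)-t['tcp_pos']); m=(abs(L[:,0])<xr)&(abs(L[:,1])<yr)&(L[:,2]>zlo)&(L[:,2]<zhi)
    print("held (tool mm)",m.sum(),rect(L[m,:2]),"z",np.percentile(L[m,2],[2,50,98]).round(4))
E
python3 -c "
from h import *
s,P=wrist('w6')
for z in np.arange(-.03,.03,.01): held(P,z,z+.01)
plan((520,-100,215,-5),(626,160,215,-2.7))
"
```

```text
held (tool mm) 1179 (array([2.5, 0.1]), array([80. , 23.5]), 89.8) z [-0.0298 -0.023  -0.0203]
held (tool mm) 26551 (array([ 3.8, -0.3]), array([79.2, 80. ]), 89.8) z [-0.0158 -0.0138 -0.0112]
held (tool mm) 1106 (array([17.4, -2. ]), array([79., 64.]), 74.1) z [-0.0099 -0.0072 -0.0014]
held (tool mm) 842 (array([25.5, -1.1]), array([79.2, 33.9]), 87.5) z [0.0007 0.0056 0.0097]
held (tool mm) 771 (array([40.8,  0.6]), array([57.6,  2. ]), 89.9) z [0.0102 0.0149 0.0196]
held (tool mm) 637 (array([40.7,  0.7]), array([57.5,  1.9]), 89.9) z [0.0202 0.0248 0.0298]
t 11.28 tcp [ 423.5 -238.3  204.5] yaw -9.3 tilt z [-1.e-03  7.e-04 -1.e+00] open 0.0626 F [ 0.1  0.1 -1.5]
(520, -100, 215, -5) -> 0.7602 0.365 -0.0523 | -0.0007 -0.0003 -0.0474
(626, 160, 215, -2.7) -> 2.1286 0.6788 -0.052 | -0.0007 -0.0003 -0.0729
```

View pics/w6.png

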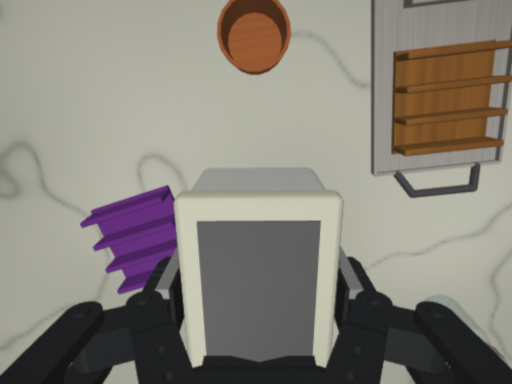

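The wrist view shows the box gripped squarely by its lid at (258,280). Next I carry it to the oblong cup.

carry_out --increments "0.5 0.24 -0.05 0 0 -0.05 255;0.98 0.48 -0.05 0 0 -0.07 255;0.98 0.48 -0.05 0 0 -0.07 255;0.98 0.48 -0.05 0 0 -0.07 255;0.98 0.48 -0.05 0 0 -0.07 255;0.98 0.48 -0.05 0 0 -0.07 255"

```text
time_s: 12.02
tcp_pos: [0.5494, -0.0608, 0.214]
tcp_rot: [-2.276, -2.162, 0.003]
contact_force: [-0.3, -0.1, -2.5]
opening: 0.0631
gripper_force: 45.2
```

```bash
python3 -c "
from h import *
plan((625.5,150,215,-2.7))
"
```

```text
t 12.03 tcp [549.4 -60.8 214. ] yaw -2.9 tilt z [-2.5e-03  2.0e-04 -1.0e+00] open 0.0631 F [-0.3 -0.1 -2.5]
(625.5, 150, 215, -2.7) -> 1.072 0.3259 -0.0055 | -0.0016 -0.0001 -0.0027
```

carry_out --increments "0.5 0.15 0 0 0 0 255;1 0.326 0 0 0 0 255;1 0.326 0 0 0 0 255;1 0.326 0 0 0 0 255;1 0.326 0 0 0 0 255;1 0.326 0 0 0 0 255;1 0.326 0 0 0 0 255"

```text
time_s: 12.9
tcp_pos: [0.6254, 0.1341, 0.2153]
tcp_rot: [-2.28, -2.161, 0.001]
contact_force: [1.2, -1.6, -0.5]
opening: 0.0633
gripper_force: 45.2
```

```bash
python3 -c "
from h import *
s,P=wrist('w7')
q=P.reshape(-1,3); m=(q[:,2]>.015)&(q[:,2]<.028)&(abs(q[:,0]-.626)<.058)&(q[:,1]>.17)&(q[:,1]<.225); print(m.sum(),rect(q[m,:2]), q[m,1].max())
plan((625.5,160.5,120,-2.7),(625.5,160.5,54.5,-2.7))
"
```

```text
969 (array([628.3, 192.8]), array([50.2, 92.1]), 87.1) 0.22004624538470977
t 12.95 tcp [625.6 134.3 215.4] yaw -3.1 tilt z [-2.e-04 -1.e-04 -1.e+00] open 0.0635 F [ 0.7  0.5 -1.5]
(625.5, 160.5, 120, -2.7) -> 0.1309 -0.0072 0.4769 | -0.0001 0.0001 -0.0039
(625.5, 160.5, 54.5, -2.7) -> 0.1309 -0.0071 0.8044 | -0.0001 0.0001 -0.0039
```

carry_out --increments "0.131 -0.005 0.2 0 0 -0.004 255;0.131 -0.005 0.45 0 0 -0.004 255;0.131 -0.005 0.6 0 0 -0.004 255;0.131 -0.005 0.7 0 0 -0.004 255;0.131 -0.005 0.77 0 0 -0.004 255;0.131 -0.005 0.802 0 0 -0.004 255;0.131 -0.005 0.802 0 0 -0.004 255;0.131 -0.005 0.802 0 0 -0.004 255"

```text
time_s: 13.95
tcp_pos: [0.6267, 0.162, 0.0557]
tcp_rot: [2.271, 2.17, 0.002]
contact_force: [-0.1, -0.1, -1.3]
opening: 0.0635
gripper_force: 45.2
```

carry_out --increments "-0.005 0 0.008 0 0 0 255;-0.005 0 0.01 0 0 0 255;-0.005 0 0.01 0 0 0 0;-0.005 0 0.01 0 0 0 0;-0.005 0 0.01 0 0 0 0;-0.005 0 0.01 0 0 0 0;-0.005 0 -0.1 0 0 0 0;-0.005 0 -0.4 0 0 0 0;-0.005 0 -0.7 0 0 0 0;-0.005 0 -0.8 0 0 0 0;-0.005 0 -0.8 0 0 0 0"

```text
time_s: 15.32
tcp_pos: [0.627, 0.1611, 0.2168]
tcp_rot: [2.27, 2.169, 0.005]
contact_force: [0.1, -0.6, 0.7]
opening: 0.0853
gripper_force: 0.0
```

```bash
python3 -c "
from h import *
s,P=wrist('w8')
q=P.reshape(-1,3); n=np.hypot(q[:,0]-.626,q[:,1]-.162)<.065
r=q[n&(q[:,2]>.055)&(q[:,2]<.08)]; print(len(r),r.mean(0).round(4),rect(r[:,:2]))
plan((480,20,200,-4.3),(431,-7,200,-4.3))
"
```

```text
6522 [0.6272 0.1659 0.0672] (array([627. , 163.1]), array([83.7, 66.9]), 87.7)
t 15.38 tcp [626.2 160.9 215.2] yaw -2.6 tilt z [ 9.e-04  2.e-04 -1.e+00] open 0.0853 F [-0.6 -0.3 -0.4]
(480, 20, 200, -4.3) -> -0.7371 -0.6985 0.0753 | 0.0006 -0.0001 0.0188
(431, -7, 200, -4.3) -> -0.8831 -0.9371 0.0751 | 0.0006 -0.0001 0.0188
```

The box sits in its cup with its lid top at 67 mm, where 66 is expected, and is within 1 mm of centre and aligned. The comb is next.

carry_out --increments "-0.44 -0.46 0.05 0 0 0.02 0;-0.88 -0.93 0.075 0 0 0.019 0;-0.88 -0.93 0.075 0 0 0.019 0;-0.88 -0.93 0.075 0 0 0.019 0;-0.88 -0.93 0.075 0 0 0.019 0;-0.88 -0.93 0.075 0 0 0.019 0;-0.88 -0.93 0.075 0 0 0.019 0;-0.88 -0.93 0.075 0 0 0.019 0"

```text
time_s: 16.38
tcp_pos: [0.433, -0.0059, 0.1997]
tcp_rot: [-2.302, -2.137, 0.0]
contact_force: [-0.5, 0.6, -0.4]
opening: 0.0855
gripper_force: 0.0
```

```bash
python3 -c "
from h import *
s,P=wrist('w9')
q=P.reshape(-1,3); n=np.hypot(q[:,0]-.431,q[:,1]+.006)<.06
for a,b in((.062,.08),(.02,.036)):
  r=q[n&(q[:,2]>a)&(q[:,2]<b)]; print(a,len(r),r.mean(0).round(4),rect(r[:,:2]))
plan((431,-7.5,120,-4.3),(431,-7.5,55,-4.3))
"
```

```text
0.062 1369 [ 0.4326 -0.003   0.0707] (array([432.3,  -5.1]), array([71. , 13.4]), 86.0)
0.02 1851 [ 0.4327 -0.0043  0.0276] (array([432.7,  -3.1]), array([66.6, 89.7]), 85.7)
t 16.43 tcp [432.9  -5.9 199.7] yaw -4.3 tilt z [-1.e-04  1.e-04 -1.e+00] open 0.0851 F [0.1 0.1 0.2]
(431, -7.5, 120, -4.3) -> -0.0085 -0.0087 0.3984 | -0.0001 -0.0 0.0005
(431, -7.5, 55, -4.3) -> -0.0086 -0.0087 0.7234 | -0.0001 -0.0 0.0005
```

View pics/w9.png

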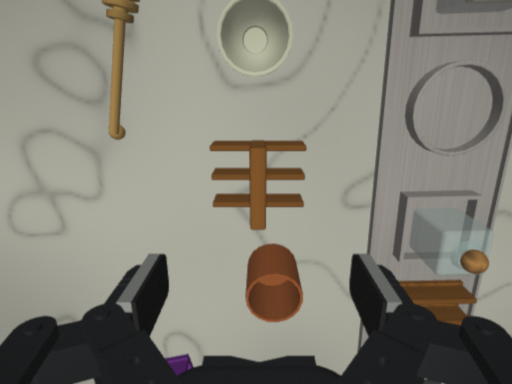

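The wrist view shows the comb at (258,185), with its bar square to the closing axis.

carry_out --increments "-0.004 -0.005 0.25 0 0 0 0;-0.004 -0.005 0.45 0 0 0 0;-0.004 -0.005 0.6 0 0 0 0;-0.004 -0.005 0.715 0 0 0 0;-0.004 -0.005 0.715 0 0 0 0;-0.004 -0.005 0.715 0 0 0 255;-0.004 -0.005 0.715 0 0 0 255;-0.004 -0.005 0.715 0 0 0 255;-0.004 -0.005 0.715 0 0 0 255;-0.004 -0.005 0.715 0 0 0 255;-0.004 -0.005 0.715 0 0 0 255;-0.004 -0.005 0.715 0 0 0 255;-0.004 -0.005 0.715 0 0 0 255" --grip_force 40

```text
time_s: 18.05
tcp_pos: [0.4316, -0.0072, 0.0573]
tcp_rot: [2.303, 2.136, 0.001]
contact_force: [-0.2, 0.4, 9.9]
opening: 0.0137
gripper_force: 44.7
```

carry_out --increments "0 0 -0.1 0 0 0 255;0 0 -0.3 0 0 0 255;0 0 -0.6 0 0 0 255;0 0 -0.8 0 0 0 255;0 0 -0.8 0 0 0 255;0 0 -0.8 0 0 0 255"

```text
time_s: 18.8
tcp_pos: [0.4308, -0.0072, 0.2164]
tcp_rot: [-2.303, -2.136, 0.0]
contact_force: [-0.4, -0.0, -2.5]
opening: 0.0134
gripper_force: 43.1
```

```bash
python3 -c "
from h import *
s,P=wrist('w10')
for a,b in((-.025,-.005),(.02,.033)): held(P,a,b,.045,.055)
held(P,-.025,-.008,.045,.012)
plan((520,-60,215,-3),(607.5,-198,215,-2.8))
"
```

```text
held (tool mm) 7492 (array([ 4.7, -2.1]), array([61.3, 60.3]), 39.5) z [-0.0245 -0.0141 -0.0065]
held (tool mm) 4190 (array([4. , 0.8]), array([89.8, 67.7]), 89.7) z [0.0247 0.0283 0.0327]
held (tool mm) 6322 (array([2.5, 1.3]), array([24. , 71.1]), 82.1) z [-0.0233 -0.0141 -0.01  ]
t 18.85 tcp [430.5  -7.1 215.9] yaw -4.3 tilt z [-1.7e-03  1.0e-04 -1.0e+00] open 0.0136 F [-1.2  0.5 -1.4]
(520, -60, 215, -3) -> -0.2299 0.4661 0.0038 | -0.0011 -0.0 -0.0146
(607.5, -198, 215, -2.8) -> -0.885 0.9543 0.003 | -0.0011 -0.0 -0.0169
```

View pics/w10.png

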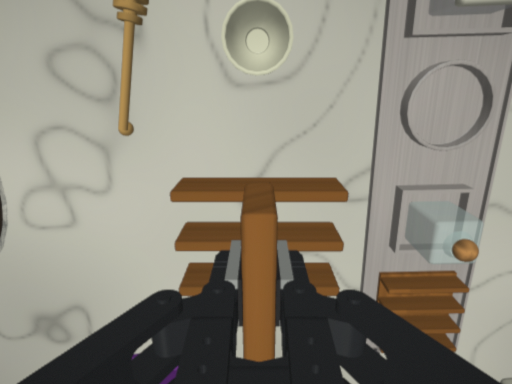

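The wrist view shows the comb held level, with its bar at (258,270). Next I carry it over the base.

carry_out --increments "-0.23 0.4 0 0 0 -0.015 255;-0.5 0.7 0 0 0 -0.015 255;-0.89 0.952 0 0 0 -0.015 255;-0.89 0.952 0 0 0 -0.015 255;-0.89 0.952 0 0 0 -0.015 255;-0.89 0.952 0 0 0 -0.015 255;-0.89 0.952 0 0 0 -0.015 255;-0.89 0.952 0 0 0 -0.015 255"

```text
time_s: 19.85
tcp_pos: [0.6071, -0.1977, 0.2169]
tcp_rot: [-2.277, -2.164, 0.0]
contact_force: [0.2, 0.2, -0.9]
opening: 0.0134
gripper_force: 43.0
```

```bash
python3 -c "
from h import *
plan((607.6,-199.5,110,-2.8),(607.6,-199.5,67,-2.8))
"
```

```text
t 19.85 tcp [ 607.1 -197.7  216.9] yaw -2.9 tilt z [-5.e-04  3.e-04 -1.e+00] open 0.0134 F [ 0.2  0.2 -0.9]
(607.6, -199.5, 110, -2.8) -> -0.0088 0.003 0.5345 | -0.0003 -0.0002 -0.0011
(607.6, -199.5, 67, -2.8) -> -0.0089 0.0031 0.7495 | -0.0003 -0.0002 -0.0011
```

carry_out --increments "-0.009 0.003 0.2 0 0 0 255;-0.009 0.003 0.4 0 0 0 255;-0.009 0.003 0.51 0 0 0 255;-0.009 0.003 0.51 0 0 0 255;-0.009 0.003 0.51 0 0 0 255;-0.009 0.003 0.51 0 0 0 255"

```text
time_s: 20.6
tcp_pos: [0.609, -0.2009, 0.1163]
tcp_rot: [2.277, 2.162, 0.001]
contact_force: [0.2, -0.0, -0.9]
opening: 0.0135
gripper_force: 42.9
```

```bash
python3 -c "
from h import *
s,P=wrist('w11')
plan((607.6,-199.5,67,-2.8))
q=P.reshape(-1,3); m=(q[:,2]>.03)&(q[:,2]<.04)&(abs(q[:,0]-.608)<.055)&(abs(q[:,1]+.197)<.055)
print('base slat y',np.histogram((q[m,1]+ -.0475*(q[m,0]-.608)*-1)*1000,bins=np.arange(-245,-150,3)))
m=(q[:,2]>.075)&(q[:,2]<.09)&(abs(q[:,0]-.608)<.055)&(abs(q[:,1]+.197)<.055); print('comb slats',np.histogram((q[m,1]+.0475*(q[m,0]-.608))*1000,bins=np.arange(-245,-150,3)))
"
```

```text
t 20.65 tcp [ 608.8 -201.   116.2] yaw -3.0 tilt z [ 1.7e-03 -7.0e-04 -1.0e+00] open 0.0135 F [ 0.4  0.4 -2.2]
(607.6, -199.5, 67, -2.8) -> 0.0071 -0.007 0.2458 | 0.0011 0.0004 -0.0018
base slat y (array([  0,   1, 248,  10,   0,   0,   0,   0,   0,   0,   0,   5, 220,
         0,   0,   0,   0,   0,   0,   0,   0,   0,   0,   0,   0,   0,
         0,   0,  28, 657, 778]), array([-245, -242, -239, -236, -233, -230, -227, -224, -221, -218, -215,
       -212, -209, -206, -203, -200, -197, -194, -191, -188, -185, -182,
       -179, -176, -173, -170, -167, -164, -161, -158, -155, -152]))
comb slats (array([   0,    0,    0,    0,   16,  144,  814,   50,    0,    0,    0,
          0,    0,    0,  324,  704, 1253,    0,    0,    0,    0,    0,
          0,  326,  823, 1460,    1,    2,    0,    0,    0]), array([-245, -242, -239, -236, -233, -230, -227, -224, -221, -218, -215,
       -212, -209, -206, -203, -200, -197, -194, -191, -188, -185, -182,
       -179, -176, -173, -170, -167, -164, -161, -158, -155, -152]))
```

View pics/w11.png

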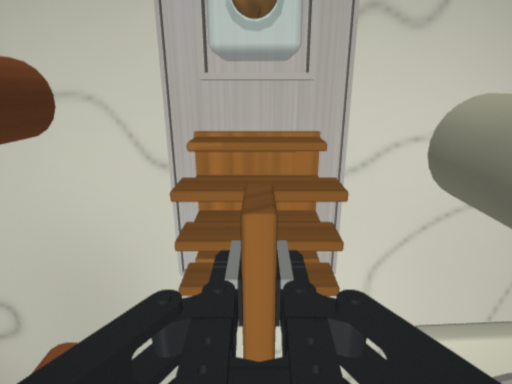

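The wrist view shows the comb slats lying between the base slats, centred in x (rows 188 and 236 against base rows 145 and 215). They are about 1 mm off across the slats, so I lower it.

carry_out --increments "0.006 -0.004 0.08 0 0 0 255;0.006 -0.004 0.15 0 0 0 255;0.006 -0.004 0.2 0 0 0 255;0.006 -0.004 0.235 0 0 0 255;0.006 -0.004 0.235 0 0 0 255;0.006 -0.004 0.245 0 0 0 255;0.006 -0.004 0.245 0 0 0 255"

```text
time_s: 21.52
tcp_pos: [0.6077, -0.1997, 0.0668]
tcp_rot: [2.278, 2.163, 0.0]
contact_force: [-5.5, 1.1, 16.1]
opening: 0.0131
gripper_force: 46.4
```

carry_out --increments "0 0 -0.004 0 0 0 255;0 0 -0.004 0 0 0 0;0 0 -0.004 0 0 0 0;0 0 -0.004 0 0 0 0;0 0 -0.004 0 0 0 0;0 0 -0.1 0 0 0 0;0 0 -0.4 0 0 0 0;0 0 -0.7 0 0 0 0;0 0 -0.75 0 0 0 0;0 0 -0.75 0 0 0 0"

```text
time_s: 22.78
tcp_pos: [0.6078, -0.1997, 0.2175]
tcp_rot: [2.277, 2.162, 0.002]
contact_force: [0.2, 0.3, -0.8]
opening: 0.0855
gripper_force: 0.0
```

```bash
python3 -c "
from h import *
s,P=wrist('w12')
q=P.reshape(-1,3); n=(abs(q[:,0]-.608)<.05)&(abs(q[:,1]+.198)<.05)
for a,b in((.072,.09),(.028,.045)):
  r=q[n&(q[:,2]>a)&(q[:,2]<b)]; print(len(r),r.mean(0).round(4),rect(r[:,:2]),np.percentile(r[:,2],[5,95]).round(4))
plan((520,-300,200,-6),(424,-362.5,200,-8))
"
```

```text
1343 [ 0.6082 -0.1955  0.0806] (array([ 608.2, -197.8]), array([71.6, 13.9]), 86.7) [0.0791 0.0819]
4244 [ 0.6084 -0.1956  0.0363] (array([ 608.2, -197.2]), array([89.9, 90. ]), 87.0) [0.0296 0.0395]
t 22.82 tcp [ 607.2 -199.5  216. ] yaw -3.0 tilt z [ 0. -0. -1.] open 0.0852 F [-0.8  0.2 -0.3]
(520, -300, 200, -6) -> -0.5245 -0.4094 0.08 | 0.0 0.0 0.0337
(424, -362.5, 200, -8) -> -0.8614 -0.8726 0.08 | 0.0 0.0 0.056
```

View pics/w12.png

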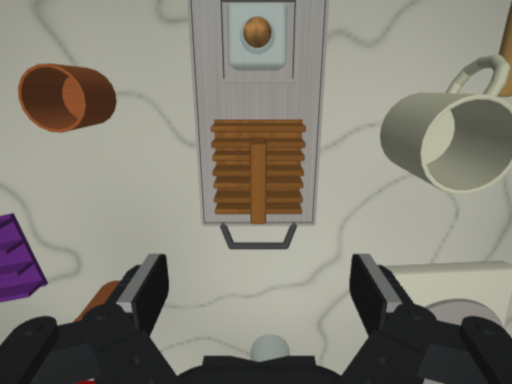

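The wrist view shows the comb fully seated and centred on the base (bar at (258,180)); its top is at 80.6 mm against an expected 80. Now the canister.

carry_out --increments "-0.43 -0.43 0.05 0 0 0.05 0;-0.86 -0.87 0.08 0 0 0.056 0;-0.86 -0.87 0.08 0 0 0.056 0;-0.86 -0.87 0.08 0 0 0.056 0;-0.86 -0.87 0.08 0 0 0.056 0;-0.86 -0.87 0.08 0 0 0.056 0;-0.86 -0.87 0.08 0 0 0.056 0;-0.86 -0.87 0.08 0 0 0.056 0"

```text
time_s: 23.82
tcp_pos: [0.4255, -0.3616, 0.1997]
tcp_rot: [-2.369, -2.063, 0.0]
contact_force: [0.3, -0.7, 1.0]
opening: 0.0852
gripper_force: 0.0
```

```bash
python3 -c "
from h import *
s,P=wrist('w13')
q=P.reshape(-1,3); n=np.hypot(q[:,0]-.425,q[:,1]+.362)<.05
for a,b in((.055,.076),(.078,.09)):
  r=q[n&(q[:,2]>a)&(q[:,2]<b)]; print(a,len(r),r.mean(0).round(4),rect(r[:,:2]))
plan((424.5,-363.5,120,-8),(424.5,-363.5,48,-8))
"
```

```text
0.055 3341 [ 0.426  -0.3597  0.0719] (array([ 425.4, -362.1]), array([57.1, 56.6]), 85.0)
0.078 292 [ 0.4257 -0.3615  0.0816] (array([ 425.9, -361.7]), array([14.4, 15.3]), 82.6)
t 23.88 tcp [ 425.5 -361.7  199.8] yaw -7.9 tilt z [-1.e-04  1.e-04 -1.e+00] open 0.0852 F [ 0.1 -0.5  0.2]
(424.5, -363.5, 120, -8) -> -0.0098 -0.0036 0.3989 | -0.0001 -0.0001 0.0009
(424.5, -363.5, 48, -8) -> -0.0099 -0.0035 0.7589 | -0.0001 -0.0001 0.0009
```

carry_out --increments "-0.009 -0.003 0.25 0 0 0 0;-0.009 -0.003 0.45 0 0 0 0;-0.009 -0.003 0.65 0 0 0 0;-0.009 -0.003 0.785 0 0 0 0;-0.009 -0.003 0.785 0 0 0 0;-0.009 -0.003 0.785 0 0 0 255;-0.009 -0.003 0.785 0 0 0 255;-0.009 -0.003 0.785 0 0 0 255;-0.009 -0.003 0.785 0 0 0 255;-0.009 -0.003 0.785 0 0 0 255;-0.009 -0.003 0.785 0 0 0 255" --grip_force 40

```text
time_s: 25.25
tcp_pos: [0.4249, -0.3647, 0.0445]
tcp_rot: [2.369, 2.059, 0.001]
contact_force: [0.7, 1.4, 5.9]
opening: 0.0558
gripper_force: 41.1
```

carry_out --increments "0 0 -0.1 0 0 0 255;0 0 -0.3 0 0 0 255;0 0 -0.6 0 0 0 255;0 0 -0.82 0 0 0 255;0 0 -0.82 0 0 0 255;0 0 -0.82 0 0 0 255"

```text
time_s: 26.0
tcp_pos: [0.4237, -0.3638, 0.207]
tcp_rot: [2.371, 2.061, 0.0]
contact_force: [-0.6, -0.1, -4.5]
opening: 0.0554
gripper_force: 43.7
```

```bash
python3 -c "
from h import *
s,P=wrist('w14')
held(P,-.05,-.036,.045,.035); held(P,-.036,-.02,.045,.028)
plan((520,-180,215,-5),(619.5,39,215,-2.7))
"
```

```text
held (tool mm) 2794 (array([6., 0.]), array([70. , 24.1]), 89.9) z [-0.0498 -0.0383 -0.0363]
held (tool mm) 14108 (array([6.9, 0. ]), array([56. , 48.7]), 89.7) z [-0.0333 -0.0284 -0.0216]
t 26.05 tcp [ 423.5 -363.5  206.2] yaw -8.0 tilt z [-9.e-04  8.e-04 -1.e+00] open 0.0559 F [ 0.5 -0.1 -3.7]
(520, -180, 215, -5) -> 0.976 0.3502 -0.0437 | -0.0006 -0.0004 -0.0334
(619.5, 39, 215, -2.7) -> 2.1296 0.6904 -0.0432 | -0.0006 -0.0005 -0.0589
```

View pics/w14.png

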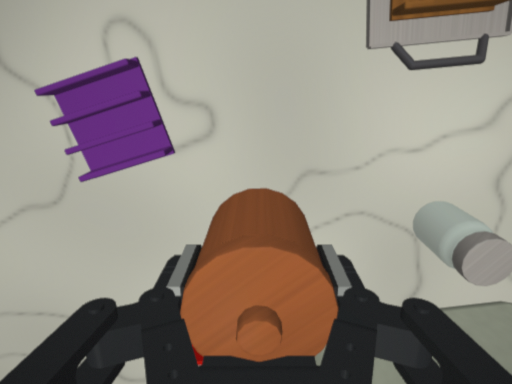

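The wrist view shows the canister held level (knob at (258,328)). Next I carry it to the round cup.

carry_out --increments "0.49 0.18 -0.05 0 0 -0.03 255;0.98 0.352 -0.05 0 0 -0.058 255;0.98 0.352 -0.05 0 0 -0.058 255;0.98 0.352 -0.05 0 0 -0.058 255;0.98 0.352 -0.05 0 0 -0.058 255;0.98 0.352 -0.05 0 0 -0.058 255;0.98 0.352 -0.05 0 0 -0.058 255"

```text
time_s: 26.92
tcp_pos: [0.5204, -0.1806, 0.2165]
tcp_rot: [-2.276, -2.165, 0.001]
contact_force: [0.1, 0.4, -1.8]
opening: 0.0558
gripper_force: 44.1
```

```bash
python3 -c "
from h import *
plan((612,15,215,-2.7))
"
```

```text
t 26.93 tcp [ 520.4 -180.6  216.5] yaw -2.9 tilt z [-8.e-04  2.e-04 -1.e+00] open 0.0558 F [ 0.1  0.4 -1.8]
(612, 15, 215, -2.7) -> 0.9998 0.4088 0.0071 | -0.0005 -0.0001 -0.0017
```

carry_out --increments "0.5 0.2 0 0 0 0 255;1 0.409 0 0 0 0 255;1 0.409 0 0 0 0 255;1 0.409 0 0 0 0 255;1 0.409 0 0 0 0 255;1 0.409 0 0 0 0 255;1 0.409 0 0 0 0 255"

```text
time_s: 27.8
tcp_pos: [0.612, 0.0147, 0.2169]
tcp_rot: [-2.276, -2.165, 0.0]
contact_force: [0.2, 0.4, -2.3]
opening: 0.056
gripper_force: 44.2
```

```bash
python3 -c "
from h import *
plan((619.4,40,120,-2.7),(619.4,40,54,-2.7))
"
```

```text
t 27.8 tcp [612.   14.7 216.9] yaw -2.9 tilt z [-3.e-04 -2.e-04 -1.e+00] open 0.056 F [ 0.2  0.4 -2.3]
(619.4, 40, 120, -2.7) -> 0.1283 0.0306 0.4844 | -0.0002 0.0001 -0.0019
(619.4, 40, 54, -2.7) -> 0.1284 0.0306 0.8144 | -0.0002 0.0001 -0.0019
```

carry_out --increments "0.128 0.031 0.1 0 0 0 255;0.128 0.031 0.35 0 0 0 255;0.128 0.031 0.55 0 0 0 255;0.128 0.031 0.7 0 0 0 255;0.128 0.031 0.78 0 0 0 255;0.128 0.031 0.812 0 0 0 255;0.128 0.031 0.812 0 0 0 255;0.128 0.031 0.812 0 0 0 255"

```text
time_s: 28.8
tcp_pos: [0.6205, 0.0412, 0.0556]
tcp_rot: [2.274, 2.166, 0.002]
contact_force: [0.5, 0.3, -2.9]
opening: 0.0558
gripper_force: 44.2
```

Still about 2–3 mm above the floor, so I lower a little and then release.

carry_out --increments "-0.004 -0.004 0.006 0 0 0 255;-0.004 -0.004 0.012 0 0 0 255;-0.004 -0.004 0.012 0 0 0 255;-0.004 -0.004 0.012 0 0 0 0;-0.004 -0.004 0.012 0 0 0 0;-0.004 -0.004 0.012 0 0 0 0;-0.004 -0.004 0.012 0 0 0 0;-0.004 -0.004 -0.1 0 0 0 0;-0.004 -0.004 -0.4 0 0 0 0;-0.004 -0.004 -0.7 0 0 0 0;-0.004 -0.004 -0.9 0 0 0 0;-0.004 -0.004 -0.9 0 0 0 0"

```text
time_s: 30.3
tcp_pos: [0.6208, 0.0406, 0.238]
tcp_rot: [2.272, 2.164, 0.007]
contact_force: [-0.4, -0.0, -0.5]
opening: 0.0855
gripper_force: 0.0
```

```bash
python3 -c "
from h import *
from bench import snapshot
s,P=wrist('w15')
q=P.reshape(-1,3); n=np.hypot(q[:,0]-.6204,q[:,1]-.0423)<.05
for a,b in((.065,.084),(.086,.1)):
  r=q[n&(q[:,2]>a)&(q[:,2]<b)]; print(a,len(r),r.mean(0).round(4),rect(r[:,:2]))
n=(abs(q[:,0]-.6204)<.05)&(abs(q[:,1]-.0423)<.05)&(q[:,2]>.016)&(q[:,2]<.027); print(rect(q[n,:2]))
plan()
t=snapshot('scene'); cv2.imwrite('pics/end.png',cv2.resize(t['img'][:,:,::-1],(768,576)))
"
```

```text
0.065 2743 [0.6198 0.0441 0.08  ] (array([619.8,  42.3]), array([56.6, 56.9]), 84.5)
0.086 237 [0.6198 0.0426 0.0896] (array([619.9,  42.1]), array([15.3, 14.3]), 86.9)
(array([621.7,  51. ]), array([67.3, 84.5]), 82.9)
t 30.35 tcp [619.6  40.6 235.9] yaw -2.8 tilt z [ 0.0028  0.     -1.    ] open 0.0856 F [-0.2  0.1 -0.8]
```

View pics/end.png

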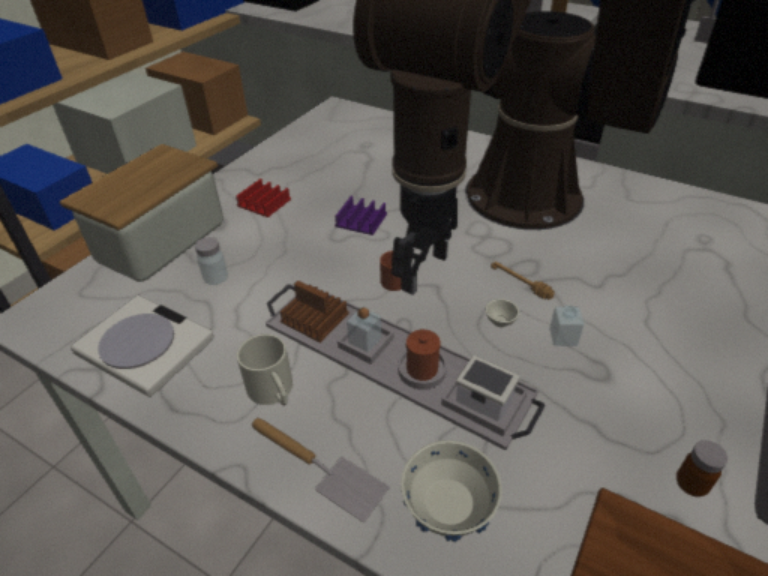

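The scene view shows all four things in place: comb (314,308), cruet (364,328), canister (423,355) and box (488,385). The open canister (393,270) and open cruet (567,325) are where they started. The arm is clear, so I hand in.

```bash
python3 -c "
from bench import close_job
print(close_job())"
```

```text
the job is handed in; nothing more can be done
None
```

The caddy is loaded and handed in: canister, cruet and box stand upright in their own cups, the comb half is fully down on its base, and both look-alikes are where they stood; the hand-in gave no verdict.

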